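# Unlock the sample safe and present its shackle

### The arm

A 6-joint arm with a two-finger parallel gripper is mounted at the origin on a cart in front of the work surface, level with it; the furniture and walls round the work are solid. World frame = base frame: x ahead of the robot, y to its left, z up, the work surface at z = 0. Lengths are in m, angles in rad, forces in N, time in s.
With the tool pointing down it reaches from about 0.35 to 0.975 m from the base axis. Payload 4.9 kg.
Tool frame: the origin (TCP) lies between the finger pads; the fingertips stand 25 mm ahead of it and the grasp point (between the pads) lies 6 mm ahead of it (manip.tcp_to_tips is the z of the fingertips in the tool frame, in m); z points along the fingers, y is the line along which they close (so a half turn about z gives the same grasp; the last joint's range is limited). The gripper opens to 85 mm and grips with 20 to 120 N. Pads are 22 mm wide; open, the fingers measure 114 mm over their backs; the gripper's body (76 mm by 85 mm) begins 54 mm behind the grasp point. The pads swing forward as they close: fully open they stand 13 mm farther back than shut.
Start: joints at [1.16, 0.053, 1.613, -0, 1.476, -0.119], TCP at [0.18, 0.599, 0.23] pointing down, gripper open.
Joint ranges: [-3.01, 3.01], [-1.01, 2.22], [0.06, 2.58], [-1.02, 4.17], [0.09, 2.62], [-3.14, 3.14]. Speed limits (rad/s): [2.57, 2.57, 3.14, 3.14, 3.14, 3.14].

### API

Orientations are given as a unit quaternion [w, x, y, z].
In Python, from plant import manip gives the robot as it stands. The module is installed in compiled form; this text tells all that it offers.
- The arm moves only by the tool arm_command, never from a script. Its argument "moves" is a list of rows, each a list of 3 entries, a list of its own where there are three numbers: the opening, from -1 (shut) to 1 (fully open), then the shift along the tool's x, y, z in units of 0.15 m (1.0 is 0.15 m), then the turn about the tool's z in units of 2 pi rad (1.0 is 2 pi rad). A call has 1 to 20 rows; each row is the pose to reach, as a shift and turn from the pose commanded when the call began, along the tool's axes at that moment, turning the shorter way round; what a row does not reach only later rows make up. A row lasts 1/12 s, in which the tool goes at most 41.7 mm and 7.16 degrees, less where a joint would pass 70% of its speed; a pose out of reach is approached as far as the arm can. A call with a number of a shift or a turn outside -1 to 1 is refused whole. A call with a gripper value outside its range is refused whole. The fingers move at their own pace and stop on an object; the grip force is fixed at half the most. Time passes only in rows, so rows that repeat a pose let the fingers close. It gives the time, the measured TCP pose, the force, the opening and the grip force at its end, in the units of the state.
- manip.state(): the state, without advancing time (a new reading comes with each control period).
- manip.grab_frame(name): name is "side" or "top" or "wrist"; returns a dict with "frame" (420x560x3 uint8, red, green, blue), "fx", "fy", "cx", "cy" (pixels), "R" (3x3) and "t" (3): a world point X has camera coordinates R X + t. Camera axes: x right, y down, z forward; pixel columns grow to the right and rows downward; lengths in m; the calibration is good to about 2 mm. The wrist camera is an equidistant fisheye: a pixel r from the principal point sees the ray r / f radians off the axis. A picture is of the moment at which its call begins. There is no depth.
- manip.job_done(): hands the job in; it is judged then, once.
Trained networks look in a picture, given as the dict that the camera call returned (one of the last four; its "shot" number tells which), for a name from the list of things; names that differ only in an ending like _2 or _b are one class to them, and where a whole thing is asked for, a point or a joint stands for the part that bears it (a point fixed in the world has none). Each returns a list of dicts, best first, with "confidence" (0 to 1); they miss things now and then, are a little off and sometimes report something else, mostly with a low value. They report only what shows in the picture. A call takes as long as a camera call.
- manip.search_frame(picture, target): "extent" ([left, top, right, bottom] in pixels, round what is visible of it).
The state is a dict: "time": time; "joint_pos": joint angles; "joint_vel": joint speeds; "joint_efforts": joint torques, N m; "tool_pos": TCP position; "tool_rot": TCP orientation; "contact_force": force on the tool from outside, world axes, zero at the start; "ft_torque": the same for the moment, N m; "gripper_width": opening from 0.0 (shut) to 1.0 (fully open); "grasp_force": force on a finger pad.
Only numpy, scipy, OpenCV 4.12 (cv2) and the standard library are available. Lean on these libraries where they do the work, as an engineer would, in place of code of your own. Each camera call takes 0.05 s, during which the arm holds its last target. There are 200 camera calls.

### The job

Unlock the sample safe: gently lift the clear hinged guard back all the way onto its stop, then turn the black dial click by click until the gate (the notch in its rim, marked by the red line) clicks in facing the shackle. Then pull the shackle by its red grip straight up out of the lock and hasp and present it: finish while still holding it upright and still in the gripper, well clear above the safe (its legs at least 7 cm above the safe's deck), with the guard still open and the dial still in its open notch. Leave the bottles, tip box and timer where they stand.

Things in the scene. Friction and masses are not known exactly. Their poses are not given: they have to be found in the camera images.
- safe: Grey steel safe, 160 (x) x 190 (y) x 60 mm, fixed; origin at the centre of its underside, z up, front (guard handle) toward -x. On its deck (60 mm up), under the clear guard: a dial (axis at x 0, y +40 mm) and a shackle (legs at x 0, y -9 and -54 mm, 20 mm deep in holes 11 mm wide, the outer one through a brass hasp strap 3 mm thick).
- guard (a joint): Angle of the clear guard about its hinge, which lies along the safe's y axis: 0 closed, 1.85 rad fully open on its stop. The hinge is stiff (0.28 N m of friction), so the guard stays wherever it is left, and takes 1 to 4 N at the handle. Gently means never faster than 2 rad/s.
- guard_hinge (a point): Point in the middle of the guard's hinge line: safe frame x +85, y 0, z 60 mm. The guard is a clear box 155 x 184 x 53 mm, hollow below, swinging up and back (away from -x) about this line.
- guard_handle (a point): Centre of the guard's handle: a black bar 14 mm thick and 30 mm long along the safe's y, standing 22 mm in front of the guard, 43 mm above the deck when closed and 177 mm in front of the hinge line. It can be pinched on its two end faces from above and lets the fingers pivot about it as the guard swings.
- dial (a joint): Dial angle (rad), positive anticlockwise seen from above. 0 = open: the gate faces the shackle. It clicks into a notch every 20 degrees (0.349 rad) and centres itself there when let go; about 0.1 N m carries it over a click. The gate passes the shackle's lug within 0.09 rad of 0. It starts two to four clicks anticlockwise of open, so turn it clockwise.
- dial_grip (a point): Point on the dial's axis, 34 mm above the deck, where to grip: the aluminium bar knob is 13 mm thick, 36 mm long, from 19 to 43 mm above the deck. The point's -y axis points along the bar toward the gate (red line); grip across the bar, along the point's x. The black skirt below has a radius of 42 mm, its top 13 mm above the deck.
- shackle: Steel U-shackle (about 150 g), bar 9 mm thick, legs 45 mm apart along its y, 48 mm tall to the bow; origin midway between the lower ends of its legs, z up. Seated, its origin is 20 mm below the deck. A lug on its leg beside the dial (+y) lies under the dial's skirt, so it only comes out when the dial's gate faces it; then it is loose.
- shackle_grip (a point): Centre of the red grip on the shackle's bow, 45.5 mm above the shackle's origin (25.5 mm above the deck when seated): a block 11 mm thick (along the shackle's x), 26 mm long along its y, 14 mm tall. Pinch it across its x.
- tip_box: Bystander: red pipette tip box with clear lid, 108 x 133 x 97 mm; origin at the centre of its underside.
- blue_bottle: Bystander: white bottle with blue cap, 52 mm wide, 107 mm tall; origin at the centre of its underside.
- brown_bottle: Bystander: brown bottle with red cap, 58 mm wide, 100 mm tall; origin at the centre of its underside.
- dropper: Bystander: small white bottle with a green stripe, 36 mm wide, 74 mm tall; origin at the centre of its underside.
- timer: Bystander: flat white bench timer, 79 x 79 x 19 mm; origin at the centre of its underside.

How it is judged:
By the outcome, as a careful person would: the job done as asked, in the order asked, and still so for the second after the job is handed in, while the arm keeps its last pose, push and grip.
It also fails if it takes over 64 s, if anything falls off the work surface, if the arm or the gripper's body presses on something with over 40 N, if the wrist force passes 120 N, or if a joint passes its speed limit or range.

## Working session

There is one attempt and no reset: what is moved stays moved. The work goes in short steps, Python scripts to look and compute and a tool call to move; the robot and the scene stay as the last step left them, time stands still between calls to the robot, and variables do not carry over. Pictures are saved under pics/ and viewed, at most 10 in all, crops included, and the job is handed in when it is done.

Besides the shell and the picture viewer there is one more tool, called after ">>>" by a JSON object that holds its "name" and its "arguments", one argument or row to a line. arm_command: Moves the arm, as the interface text tells. Shifts and turns lie within -1 to 1; 1 stands for 0.15 m of shift or 2 pi rad of turn. Its arguments: {"type":"object","properties":{"moves":{"type":"array"}},"required":["moves"]}

```bash
mkdir -p pics; cat > h.py <<'E'
import numpy as np, cv2
from plant import manip
def grab(n,save=None):
    p=manip.grab_frame(n)
    if save: cv2.imwrite('pics/'+save,np.ascontiguousarray(p['frame'][:,:,::-1]))
    return p
def ray(p,u,v,wrist=False):
    x=np.array([(u-p['cx'])/p['fx'],(v-p['cy'])/p['fy']])
    if wrist:
        r=np.linalg.norm(x); d=np.array([*(x/r*np.sin(r) if r>0 else x),np.cos(r)])
    else: d=np.array([*x,1.]); d/=np.linalg.norm(d)
    R=np.array(p['R']);t=np.array(p['t'])
    return -R.T@t, R.T@d
def atz(p,u,v,z,wrist=False):
    o,d=ray(p,u,v,wrist); return o+d*(z-o[2])/d[2]
def tri(rays):
    A=np.zeros((3,3));b=np.zeros(3)
    for o,d in rays:
        P=np.eye(3)-np.outer(d,d);A+=P;b+=P@o
    x=np.linalg.solve(A,b)
    return x,[np.linalg.norm((np.eye(3)-np.outer(d,d))@(x-o)) for o,d in rays]
def proj(p,X,wrist=False):
    c=np.array(p['R'])@np.array(X)+np.array(p['t'])
    if wrist:
        r=np.hypot(c[0],c[1]);th=np.arctan2(r,c[2]);s=th/max(r,1e-9)
        return np.array([p['cx']+p['fx']*c[0]*s,p['cy']+p['fy']*c[1]*s])
    return np.array([p['cx']+p['fx']*c[0]/c[2],p['cy']+p['fy']*c[1]/c[2]])
E
python3 - <<'E'
from h import *
s=manip.state();print({k:np.round(v,3) for k,v in s.items()}, manip.tcp_to_tips)
for n in ['top','side','wrist']:
    p=grab(n,n+'0.png'); print(n,p['fx'],p['cx'],p['cy'],np.round(p['R'],3).tolist(),np.round(p['t'],3))
    for k in ['safe','guard','guard_handle','dial','dial_grip','shackle','shackle_grip','tip_box','blue_bottle','brown_bottle','dropper','timer']:
        r=manip.search_frame(p,k)[:1]
        print(k,[(np.round(q['extent']).tolist(),round(q['confidence'],2)) for q in r])
E
```

```text
{'time': np.float64(0.0), 'joint_pos': array([ 1.16 ,  0.053,  1.614,  0.   ,  1.476, -0.119]), 'joint_vel': array([-0.001,  0.   , -0.001,  0.   , -0.001, -0.   ]), 'joint_efforts': array([-2.0000e-03, -3.9367e+01, -3.7018e+01, -0.0000e+00,  7.0000e-03,
       -0.0000e+00]), 'tool_pos': array([0.18 , 0.598, 0.229]), 'tool_rot': array([-0.   ,  0.145,  0.989, -0.001]), 'contact_force': array([0.109, 1.126, 0.12 ]), 'ft_torque': array([0.012, 0.   , 0.025]), 'grasp_force': np.float64(0.0), 'gripper_width': np.float64(1.001)} 0.025
top 500.4927032008665 270.9884376901507 209.92588423863924 [[0.022, -1.0, 0.015], [-0.996, -0.023, -0.088], [0.088, -0.013, -0.996]] [-0.077  0.483  1.622]
safe [([227.0, 164.0, 296.0, 230.0], 0.66)]
guard [([223.0, 162.0, 294.0, 229.0], 0.93)]
guard_handle [([223.0, 160.0, 297.0, 227.0], 0.72)]
dial [([226.0, 163.0, 295.0, 232.0], 0.74)]
dial_grip [([225.0, 162.0, 296.0, 228.0], 0.6)]
shackle []
shackle_grip []
tip_box [([340.0, 175.0, 379.0, 204.0], 0.86)]
blue_bottle [([358.0, 232.0, 383.0, 248.0], 0.69)]
brown_bottle [([128.0, 164.0, 149.0, 186.0], 0.8)]
[... 281 characters left out ...]
239.0], 0.92)]
guard [([254.0, 175.0, 321.0, 224.0], 0.62)]
guard_handle [([251.0, 176.0, 322.0, 222.0], 0.77)]
dial []
dial_grip []
shackle [([252.0, 178.0, 320.0, 238.0], 0.5)]
shackle_grip []
tip_box [([310.0, 235.0, 355.0, 291.0], 0.64)]
blue_bottle [([274.0, 265.0, 292.0, 300.0], 0.8)]
brown_bottle [([263.0, 148.0, 277.0, 174.0], 0.84)]
dropper []
timer [([245.0, 254.0, 272.0, 275.0], 0.84)]
wrist 325.19226210127806 271.8651344435021 208.01021246846918 [[0.287, 0.958, 0.001], [0.919, -0.275, 0.284], [0.272, -0.081, -0.959]] [-0.627 -0.036  0.379]
safe []
guard []
guard_handle []
dial []
dial_grip []
shackle []
shackle_grip []
tip_box []
blue_bottle []
brown_bottle []
dropper []
timer []
```

```bash
python3 - <<'E'
import cv2,numpy as np
t=cv2.imread('pics/top0.png')[145:265,110:410]; s=cv2.imread('pics/side0.png')[140:310,230:380]
a=cv2.resize(t,None,fx=2.6,fy=2.6,interpolation=2)
cv2.imwrite('pics/a.png',a)
t=cv2.imread('pics/top0.png')[150:240,215:305]
b=np.hstack([cv2.resize(t,(400,400),interpolation=2),cv2.resize(cv2.imread('pics/side0.png')[165:245,245:325],(400,400),interpolation=2)])
cv2.imwrite('pics/b.png',b)
E
```

```text
(no output)
```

View pics/b.png

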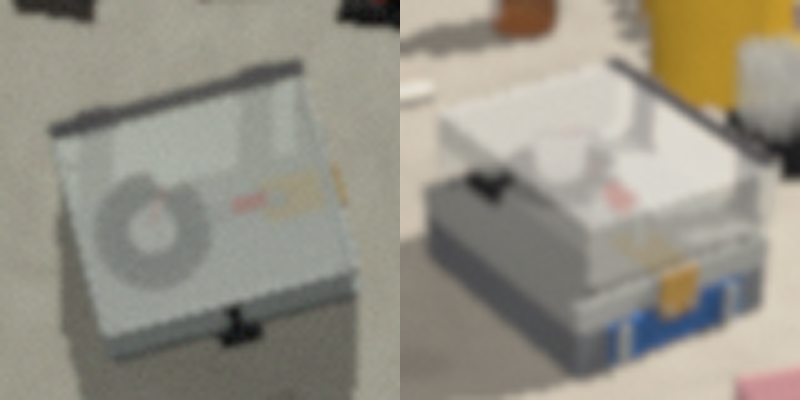

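View pics/a.png

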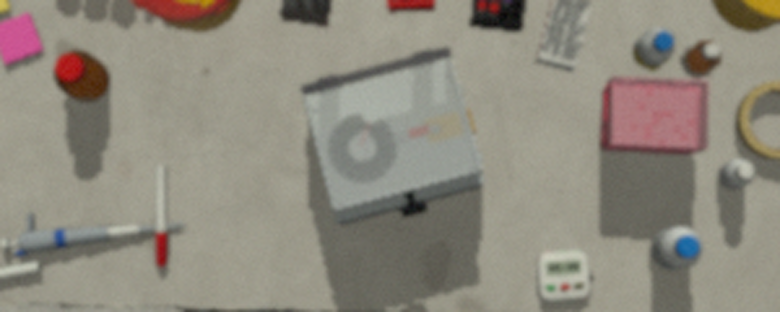

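The pictures show the safe under its guard, turned by about 15°. In b.png the handle is at top (240,325) and side (490,183), the dial at top (153,235) and the red grip at top (248,204). The gate notch points up and to the right, about 60° from the shackle.

```bash
cat > m1.py <<'E'
from h import *
pt=grab('top');ps=grab('side')
T=lambda u,v:(215+u*.225,150+v*.225)
S=lambda u,v:(245+(u-400)*.2,165+v*.2)
print('handle',tri([ray(pt,*T(240,325)),ray(ps,*S(490,183))]))
print('grip',tri([ray(pt,*T(248,204)),ray(ps,*S(620,195))]))
print('knob',tri([ray(pt,*T(153,232)),ray(ps,*S(565,160))]))
d=atz(pt,*T(153,232),.1);g=atz(pt,*T(248,204),.085);print(d,g)
a=atz(pt,*T(52,130),.06);b=atz(pt,*T(300,68),.06);print('hinge',a,b,(a+b)/2,np.arctan2(*(-(a-b)[[0,1]]*[1,-1])))
E
python3 m1.py
```

```text
handle (array([ 0.43585071, -0.0594622 ,  0.1117748 ]), [np.float64(0.0004903543629395868), np.float64(0.0004903543629395861)])
grip (array([ 0.52502475, -0.0639211 ,  0.08852775]), [np.float64(0.0020267414596184777), np.float64(0.002026741459618456)])
knob (array([0.50598621, 0.00272991, 0.08234248]), [np.float64(0.003985025619040208), np.float64(0.003985025619040192)])
[0.50030937 0.00326418 0.1       ] [ 0.52347882 -0.06339167  0.085     ]
hinge [0.57703326 0.07953225 0.06      ] [ 0.62689512 -0.09937328  0.06      ] [ 0.60196419 -0.00992051  0.06      ] 0.2718074127754084
```

>>> {"name": "arm_command", "arguments": {
  "moves": [
    [1, [-0.92, -0.28, -0.667], 0],
    [1, [-0.92, -0.28, -0.667], 0],
    [1, [-0.92, -0.28, -0.667], 0],
    [1, [-0.92, -0.28, -0.667], 0],
    [1, [-0.92, -0.28, -0.667], 0]
  ]
}}

```text
time: 2.47
tool_pos: [0.3042, 0.5175, 0.3361]
tool_rot: [0.003, 0.148, 0.989, 0.003]
contact_force: [0.2, -0.3, 1.5]
gripper_width: 1.002
grasp_force: 0.0
```

>>> {"name": "arm_command", "arguments": {
  "moves": [
    [1, [-0.78, -0.74, 0], 0],
    [1, [-0.78, -0.74, 0], 0],
    [1, [-0.78, -0.74, 0], 0],
    [1, [-0.78, -0.74, 0], 0],
    [1, [-0.78, -0.74, 0], 0]
  ]
}}

```text
time: 2.88
tool_pos: [0.3823, 0.3746, 0.3302]
tool_rot: [0.001, 0.148, 0.989, -0.001]
contact_force: [0.1, -0.1, -0.5]
gripper_width: 1.002
grasp_force: 0.0
```

>>> {"name": "arm_command", "arguments": {
  "moves": [
    [1, [-0.56, -0.94, 0], 0],
    [1, [-0.56, -0.94, 0], 0],
    [1, [-0.56, -0.94, 0], 0],
    [1, [-0.56, -0.94, 0], 0],
    [1, [-0.56, -0.94, 0], 0]
  ]
}}

```text
time: 3.3
tool_pos: [0.421, 0.215, 0.3302]
tool_rot: [0.001, 0.149, 0.989, -0.001]
contact_force: [-0.3, 0.2, -0.5]
gripper_width: 0.999
grasp_force: 0.0
```

>>> {"name": "arm_command", "arguments": {
  "moves": [
    [1, [-0.25, -0.83, 0], 0],
    [1, [-0.25, -0.83, 0], 0],
    [1, [-0.25, -0.83, 0], 0],
    [1, [-0.25, -0.83, 0], 0]
  ]
}}

```text
time: 3.63
tool_pos: [0.4199, 0.0855, 0.3302]
tool_rot: [0.0, 0.148, 0.989, -0.001]
contact_force: [0.6, -0.0, 0.5]
gripper_width: 1.005
grasp_force: 0.0
```

>>> {"name": "arm_command", "arguments": {
  "moves": [
    [1, [-0.1, -0.8, 0], -0.089],
    [1, [-0.1, -0.8, 0], -0.089],
    [1, [-0.1, -0.8, 0], -0.089],
    [1, [-0.1, -0.8, 0], -0.089],
    [1, [-0.1, -0.8, 0], -0.089],
    [1, [-0.1, -0.8, 0], -0.089],
    [1, [-0.1, -0.8, 0], -0.089]
  ]
}}

```text
time: 4.22
tool_pos: [0.4, -0.0291, 0.3303]
tool_rot: [0.0, -0.132, 0.991, 0.0]
contact_force: [1.0, -0.7, 0.4]
gripper_width: 1.0
grasp_force: 0.0
```

```bash
python3 - <<'E'
from h import *
p=grab('wrist','w1.png')
s=manip.state();print(s['time'],s['tool_pos'],s['tool_rot'],s['joint_pos'])
for k in ['guard_handle','dial_grip','shackle_grip','guard_hinge']:
    print(k,[(np.round(q['extent']).tolist(),round(q['confidence'],2)) for q in manip.search_frame(p,k)[:2]])
E
```

```text
4.2667 [ 0.39999109 -0.02893716  0.33028925] [-4.61711661e-05 -1.32529399e-01  9.91179030e-01  2.94838636e-04] [-2.58674232e-01 -5.50676285e-01  1.95072791e+00  5.17346305e-04
  1.74185141e+00 -2.09522350e+00]
guard_handle [([167.0, 190.0, 322.0, 326.0], 0.74), ([114.0, 79.0, 159.0, 124.0], 0.61)]
dial_grip []
shackle_grip []
guard_hinge [([167.0, 190.0, 322.0, 325.0], 0.9), ([15.0, 176.0, 97.0, 259.0], 0.25)]
```

View pics/w1.png

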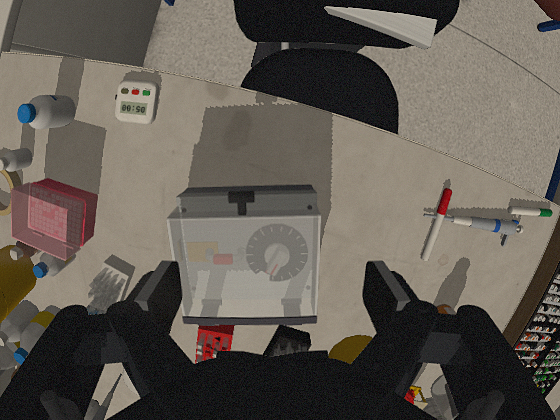

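The handle is at (242,199), the knob at (276,251) and the red grip at (223,258). The notch is near (268,275). I'm going closer, over the handle, for a second view.

>>> {"name": "arm_command", "arguments": {
  "moves": [
    [1, [-0.167, -0.253, 0.667], 0],
    [1, [-0.167, -0.253, 0.667], 0],
    [1, [-0.167, -0.253, 0.667], 0],
    [1, [-0.167, -0.253, 0.667], 0]
  ]
}}

```text
time: 4.8
tool_pos: [0.4316, -0.0592, 0.2236]
tool_rot: [-0.005, -0.133, 0.991, 0.002]
contact_force: [-0.4, 0.0, -1.2]
gripper_width: 0.998
grasp_force: 0.0
```

```bash
python3 - <<'E'
from h import *
import pickle
p=grab('wrist','w2.png')
pickle.dump({k:v for k,v in p.items()},open('w2.pkl','wb'))
s=manip.state();print(s['time'],s['tool_pos'],s['tool_rot'])
a=cv2.imread('pics/w1.png')[180:335,150:350]; b=cv2.imread('pics/w2.png')[100:400,80:480]
cv2.imwrite('pics/w12.png',np.vstack([np.hstack([cv2.resize(a,(400,310),interpolation=2)]),]))
cv2.imwrite('pics/w2z.png',cv2.resize(b,None,fx=2,fy=2,interpolation=2))
E
```

```text
4.85 [ 0.43247627 -0.05912814  0.2270439 ] [-0.00334207 -0.13298451  0.99111111  0.00164953]
```

View pics/w2z.png

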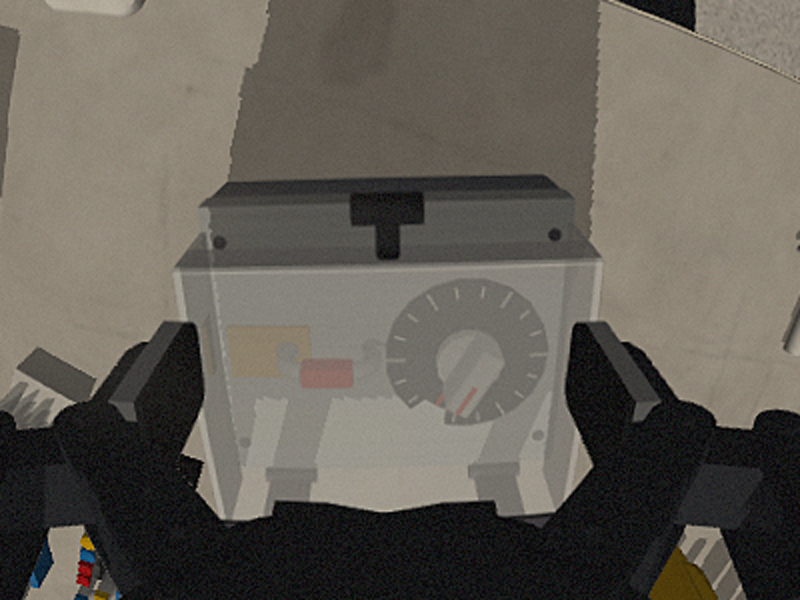

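```bash
cat > fit.py <<'E'
from h import *
import pickle
from scipy.optimize import least_squares
p=pickle.load(open('w2.pkl','rb'));pt=grab('top');ps=grab('side')
Z=lambda u,v:np.array([80+u/2,100+v/2]);T=lambda u,v:np.array([215+u*.225,150+v*.225]);S=lambda u,v:np.array([245+(u-400)*.2,165+v*.2])
print('handle tri',tri([ray(p,*Z(387,208),True),ray(pt,*T(240,325)),ray(ps,*S(490,183))]))
print('grip tri',tri([ray(p,*Z(327,373),True),ray(pt,*T(248,204)),ray(ps,*S(620,195))]))
obs=[([-92,0,103],Z(387,208),p,1),([-70,92,113],Z(177,266),p,1),([-70,-92,113],Z(600,262),p,1),([0,-31.5,92.5],Z(327,362),p,1),
([-92,0,105],T(240,325),pt,0),([0,-31.5,90],T(248,204),pt,0),([0,40,100],T(153,232),pt,0)]
obs[1],obs[2]=([-70,-92,113],Z(177,266),p,1),([-70,92,113],Z(600,262),p,1)
def W(q,l):
    c,s=np.cos(q[2]),np.sin(q[2]);l=np.array(l)/1000
    return np.array([q[0]+c*l[0]-s*l[1],q[1]+s*l[0]+c*l[1],l[2]+q[3]])
f=lambda q:np.concatenate([proj(pp,W(q,l),w)-uv for l,uv,pp,w in obs])
for z in (0,1):
    r=least_squares(lambda q:f([*q[:3],q[3]*z]),[.52,-.03,.27,0]);q=r.x;q[3]*=z;print(q,f(q).round(1).reshape(-1,2).tolist())
    print('handle',W(q,[-92,0,103]),'hinge',W(q,[85,0,60]),'dial',W(q,[0,40,94]),'grip',W(q,[0,-31.5,85.5]))
s=manip.state();print(s['tool_pos'],s['tool_rot'])
E
python3 fit.py
```

```text
handle tri (array([ 0.43409924, -0.05755165,  0.10996926]), [np.float64(0.004725321627818345), np.float64(0.0022739729438181083), np.float64(0.0028665212470654084)])
grip tri (array([ 0.52526992, -0.06191133,  0.08727119]), [np.float64(0.002187337474273913), np.float64(0.0025081455831673237), np.float64(0.0025022218611204837)])
[ 0.51802744 -0.03033554  0.26879569  0.        ] [[0.8, -2.4], [-0.7, -3.2], [0.2, -2.1], [-1.7, 9.2], [-1.5, 2.0], [-0.8, -1.1], [-1.5, -2.3]]
handle [ 0.42933103 -0.05476803  0.103     ] hinge [ 0.59997521 -0.00776204  0.06      ] dial [0.50740462 0.00822812 0.094     ] grip [ 0.52639291 -0.06070442  0.0855    ]
[ 0.52016193 -0.02981401  0.26895802 -0.00666234] [[0.6, -1.9], [1.6, -3.4], [-2.4, -2.3], [-1.1, 7.7], [-1.7, 1.5], [-1.0, -1.5], [-1.6, -2.7]]
handle [ 0.43146949 -0.0542609   0.09633766] hinge [ 0.60210604 -0.00722721  0.05333766] dial [0.50953285 0.00874792 0.08733766] grip [ 0.52853234 -0.06018154  0.07883766]
[ 0.43439966 -0.05947144  0.23174628] [ 5.28825682e-04 -1.33365379e-01  9.91066788e-01 -1.30402532e-04]
```

```bash
python3 - <<'E'
from h import *
import pickle
p=grab('wrist','w3.png'); pickle.dump(p,open('w2.pkl','wb'))
R=np.array(p['R']);o=-R.T@np.array(p['t']);print(o,R.round(3).tolist(),p['fx'],p['fy'],p['cx'],p['cy'])
f=p['frame'].astype(int);hsv=cv2.cvtColor(p['frame'],cv2.COLOR_RGB2HSV)
m=((f.max(2)<40)).astype(np.uint8);m[:170]=0;m[232:]=0;m[:,:245]=0;m[:,305:]=0
n,l,st,c=cv2.connectedComponentsWithStats(m)
print([(st[i].tolist(),c[i].round(1).tolist()) for i in range(1,n) if st[i][4]>30])
m=((f[:,:,0]-f[:,:,1]>50)).astype(np.uint8);m[:240]=0;m[320:]=0;m[:,:200]=0;m[:,350:]=0
n,l,st,c=cv2.connectedComponentsWithStats(m)
print([(st[i].tolist(),c[i].round(1).tolist()) for i in range(1,n) if st[i][4]>5])
X=np.array([.4344,-.0595,.2317]);print('tips proj',proj(p,X+[0,0,-.025],True))
cv2.imwrite('pics/w3z.png',cv2.resize(cv2.imread('pics/w3.png')[180:330,160:360],None,fx=4,fy=4,interpolation=2))
E
```

```text
[ 0.36366133 -0.07713192  0.37595582] [[-0.265, 0.964, 0.001], [0.924, 0.254, 0.285], [0.275, 0.077, -0.958]] 325.19226210127806 325.19226210127806 271.8651344435021 208.01021246846918
[([257, 187, 37, 35, 707], [275.3, 200.2])]
[]
tips proj [268.42758552 246.14951461]
```

View pics/w3z.png

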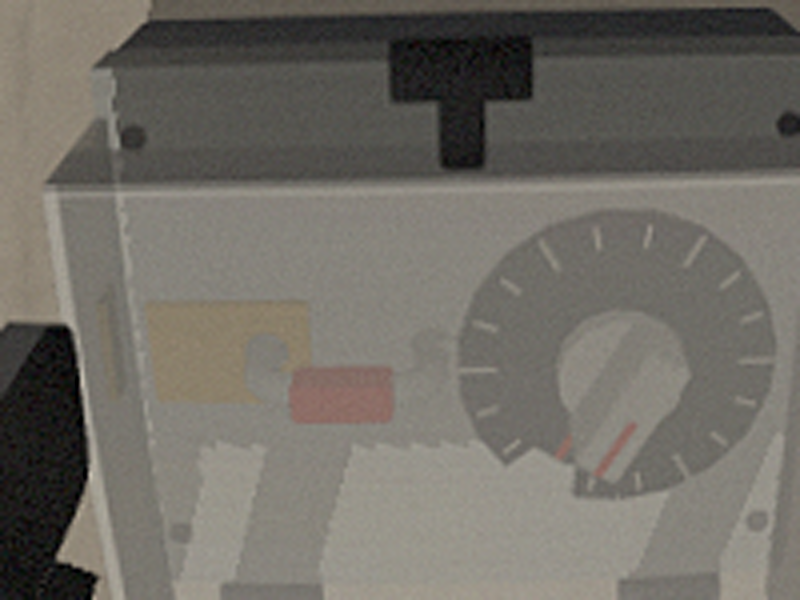

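Settled view (w3z): the handle bar is centred at (461,69), the grip top at (343,402), the skirt centre at (617,354) and the knob top at (635,395). The notch is near (548,470).

```bash
python3 - <<'E'
s=open('fit.py').read()
i=s.index("print('handle tri'");j=s.index("def W")
s=s[:i]+"""Q=lambda u,v:np.array([160+u/4,180+v/4])
print('handle tri',tri([ray(p,*Q(461,67),True),ray(pt,*T(240,325)),ray(ps,*S(490,183))]))
print('grip tri',tri([ray(p,*Q(343,400),True),ray(pt,*T(248,204)),ray(ps,*S(620,195))]))
obs=[([-92,0,109],Q(461,69),p,1),([-70,-92,113],Q(50,185),p,1),([0,-31.5,92.5],Q(343,402),p,1),([0,40,73],Q(617,354),p,1),([0,40,103],Q(635,395),p,1),
([-92,0,105],T(240,325),pt,0),([0,-31.5,90],T(248,204),pt,0),([0,40,103],T(153,232),pt,0)]
"""+s[j:]
open('fit.py','w').write(s)
E
python3 fit.py
```

```text
handle tri (array([ 0.43401875, -0.05768639,  0.11006845]), [np.float64(0.004767998620086036), np.float64(0.0022160491965066234), np.float64(0.0029003532510332394)])
grip tri (array([ 0.52567033, -0.06180902,  0.0877454 ]), [np.float64(0.002482590993688072), np.float64(0.002938999074639413), np.float64(0.002148334089588345)])
[ 0.51530249 -0.02876492  0.32227463  0.        ] [[-2.0, -3.2], [-1.6, -1.1], [0.7, 1.0], [1.5, 0.4], [0.8, 4.3], [-0.5, 2.5], [-1.5, -0.8], [-1.9, -0.9]]
handle [ 0.42803889 -0.05790361  0.103     ] hinge [ 0.59592647 -0.0018433   0.06      ] dial [0.50263349 0.00917578 0.094     ] grip [ 0.52527933 -0.05864322  0.0855    ]
[ 0.51830221 -0.02813097  0.32414561 -0.0079651 ] [[-2.5, -2.0], [0.9, -0.7], [1.1, -0.1], [0.2, -0.5], [-0.7, 2.9], [-0.7, 1.6], [-1.7, -1.5], [-2.0, -1.5]]
handle [ 0.43109328 -0.05743288  0.0950349 ] hinge [ 0.59887568 -0.00105856  0.0520349 ] dial [0.50556225 0.00978596 0.0860349 ] grip [ 0.52833493 -0.05799055  0.0775349 ]
[ 0.43499614 -0.05971004  0.23316162] [ 2.05665905e-03 -1.33547012e-01  9.91039908e-01 -9.30884265e-04]
```

```bash
python3 - <<'E'
from h import *
import pickle
p=pickle.load(open('w2.pkl','rb'))
Q=lambda u,v:np.array([160+u/4,180+v/4])
for n,q,z in [('handle',Q(461,69),.109),('grip',Q(343,402),.0925),('skirt',Q(617,354),.073),('knob',Q(635,395),.103),('corner',Q(50,185),.113),('corner2',Q(806,180),.113),('screwL',Q(132,137),.05),('screwR',Q(790,125),.05)]: print(n,atz(p,*q,z,True).round(4))
s=manip.state();print(s['time'],s['tool_pos'],s['tool_rot'])
import time
E
```

```text
handle [ 0.4303 -0.0555  0.109 ]
grip [ 0.5243 -0.0596  0.0925]
skirt [0.5026 0.0075 0.073 ]
knob [0.4983 0.0069 0.103 ]
corner [ 0.4787 -0.1366  0.113 ]
corner2 [0.4332 0.0242 0.113 ]
screwL [ 0.4863 -0.1308  0.05  ]
screwR [0.4363 0.0386 0.05  ]
5.1 [ 0.43499614 -0.05971004  0.23316162] [ 2.05665905e-03 -1.33547012e-01  9.91039908e-01 -9.30884265e-04]
```

>>> {"name": "arm_command", "arguments": {
  "moves": [
    [1, [0.014, 0.025, 0.2], -0.0037],
    [1, [0.014, 0.025, 0.4], -0.0037],
    [1, [0.014, 0.025, 0.55], -0.0037],
    [1, [0.014, 0.025, 0.65], -0.0037],
    [1, [0.014, 0.025, 0.72], -0.0037],
    [1, [0.014, 0.025, 0.78], -0.0037],
    [1, [0.014, 0.025, 0.78], -0.0037],
    [1, [0.014, 0.025, 0.78], -0.0037]
  ]
}}

```text
time: 5.77
tool_pos: [0.4316, -0.0568, 0.1143]
tool_rot: [0.001, -0.145, 0.989, -0.0]
contact_force: [-0.2, -0.5, 0.1]
gripper_width: 1.0
grasp_force: 0.0
```

```bash
python3 - <<'E'
from h import *
p=grab('wrist','w4.png');s=manip.state();print(s['tool_pos'],s['tool_rot'],s['contact_force'])
cv2.imwrite('pics/w4z.png',cv2.resize(cv2.imread('pics/w4.png')[130:330,80:480],None,fx=2,fy=2,interpolation=2))
R=np.array(p['R']);print('grasp proj',proj(p,s['tool_pos']-[0,0,.006],True),proj(p,s['tool_pos']-[0,0,.002],True))
E
```

```text
[ 0.43194679 -0.05695781  0.11483856] [ 1.05413054e-03 -1.44832967e-01  9.89455432e-01 -4.99511742e-04] [-0.15234006 -0.23356629 -0.91009286]
grasp proj [267.68600337 261.75878174] [267.59801937 265.26261833]
```

View pics/w4z.png

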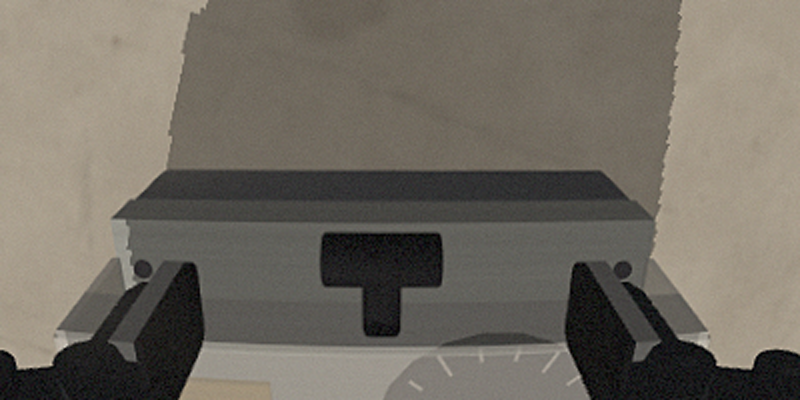

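Handle is at (381,260), centred between the pads (203 and 566) and square to them. Closing.

>>> {"name": "arm_command", "arguments": {
  "moves": [
    [-1, [0, 0, 0], 0],
    [-1, [0, 0, 0], 0],
    [-1, [0, 0, 0], 0],
    [-1, [0, 0, 0], 0],
    [-1, [0, 0, 0], 0],
    [-1, [0, 0, 0], 0],
    [-1, [0, 0, 0], 0],
    [-1, [0, 0, 0], 0],
    [-1, [0, 0, 0], 0],
    [-1, [0, 0, 0], 0]
  ]
}}

```text
time: 6.65
tool_pos: [0.431, -0.0567, 0.1133]
tool_rot: [-0.0, -0.145, 0.989, 0.0]
contact_force: [-0.6, 0.1, 0.4]
gripper_width: 0.001
grasp_force: 0.0
```

```bash
python3 - <<'E'
from h import *
s=manip.state();print(s['tool_pos'],s['contact_force'],s['gripper_width'],s['grasp_force'])
# arc: tool x = -safe x, tool z = down. units .15
a0=np.arctan2(.045,.177);r=np.hypot(.177,.045)
for i in range(1,45):
    th=min(i*.045,1.88);a=a0+th
    print(i,round(th,3),[round(-(r*np.cos(a0)-r*np.cos(a))/.15,2),0,round(-(r*np.sin(a)-r*np.sin(a0))/.15,2)])
E
```

```text
[ 0.43097025 -0.05672969  0.11334456] [-0.59846454  0.05520642  0.43727202] 0.0012177470353759061 0.0
1 0.045 [np.float64(-0.01), 0, np.float64(-0.05)]
2 0.09 [np.float64(-0.03), 0, np.float64(-0.1)]
3 0.135 [np.float64(-0.05), 0, np.float64(-0.16)]
4 0.18 [np.float64(-0.07), 0, np.float64(-0.21)]
5 0.225 [np.float64(-0.1), 0, np.float64(-0.26)]
6 0.27 [np.float64(-0.12), 0, np.float64(-0.3)]
7 0.315 [np.float64(-0.15), 0, np.float64(-0.35)]
8 0.36 [np.float64(-0.18), 0, np.float64(-0.4)]
9 0.405 [np.float64(-0.21), 0, np.float64(-0.44)]
10 0.45 [np.float64(-0.25), 0, np.float64(-0.48)]
11 0.495 [np.float64(-0.28), 0, np.float64(-0.52)]
12 0.54 [np.float64(-0.32), 0, np.float64(-0.56)]
13 0.585 [np.float64(-0.36), 0, np.float64(-0.6)]
14 0.63 [np.float64(-0.4), 0, np.float64(-0.64)]
15 0.675 [np.float64(-0.45), 0, np.float64(-0.67)]
16 0.72 [np.float64(-0.49), 0, np.float64(-0.7)]
17 0.765 [np.float64(-0.54), 0, np.float64(-0.73)]
18 0.81 [np.float64(-0.58), 0, np.float64(-0.76)]
19 0.855 [np.float64(-0.63), 0, np.float64(-0.79)]
20 0.9 [np.float64(-0.68), 0, np.float64(-0.81)]
21 0.
[... 500 characters left out ...]
1.395 [np.float64(-1.27), 0, np.float64(-0.91)]
32 1.44 [np.float64(-1.32), 0, np.float64(-0.91)]
33 1.485 [np.float64(-1.38), 0, np.float64(-0.9)]
34 1.53 [np.float64(-1.43), 0, np.float64(-0.89)]
35 1.575 [np.float64(-1.48), 0, np.float64(-0.88)]
36 1.62 [np.float64(-1.54), 0, np.float64(-0.86)]
37 1.665 [np.float64(-1.59), 0, np.float64(-0.85)]
38 1.71 [np.float64(-1.64), 0, np.float64(-0.83)]
39 1.755 [np.float64(-1.69), 0, np.float64(-0.81)]
40 1.8 [np.float64(-1.74), 0, np.float64(-0.78)]
41 1.845 [np.float64(-1.79), 0, np.float64(-0.75)]
42 1.88 [np.float64(-1.82), 0, np.float64(-0.73)]
43 1.88 [np.float64(-1.82), 0, np.float64(-0.73)]
44 1.88 [np.float64(-1.82), 0, np.float64(-0.73)]
```

```bash
python3 - <<'E'
from h import *
p=grab('wrist','w5.png');q=grab('side','s5.png');t=grab('top','t5.png')
a=cv2.resize(cv2.imread('pics/w5.png')[200:330,190:350],(480,390),interpolation=2)
b=cv2.resize(cv2.imread('pics/s5.png')[150:240,235:310],(320,390),interpolation=2)
cv2.imwrite('pics/z5.png',np.hstack([a,b]))
E
```

```text
(no output)
```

View pics/z5.png

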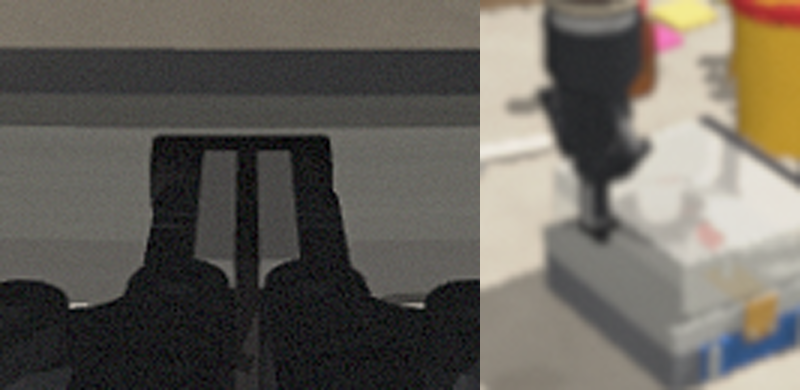

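```bash
python3 - <<'E'
from h import *
import pickle
q=manip.grab_frame('side');t=manip.grab_frame('top');w=manip.grab_frame('wrist')
s=manip.state();X=s['tool_pos']
for n,p,k in(('side',q,0),('top',t,0),('wrist',w,1)):
    print(n,'tip',proj(p,X-[0,0,.025],k),'grasp',proj(p,X-[0,0,.006],k),'TCP',proj(p,X,k))
b=cv2.imread('pics/s5.png')[185:225,245:285];a=cv2.imread('pics/side0.png')[185:225,245:285]
c=cv2.imread('pics/top0.png')[205:235,250:290]
f=lambda i:cv2.resize(i,(400,400),interpolation=cv2.INTER_CUBIC)
cv2.imwrite('pics/z6.png',np.hstack([f(a),f(b)]))
E
```

```text
side tip [261.28096889 207.4335345 ] grasp [261.22759404 202.56782917] TCP [261.2106002  201.01865381]
top tip [268.05351205 224.95750993] grasp [268.11021336 224.60259164] TCP [268.12840703 224.48870951]
wrist tip [268.44656584 246.18058589] grasp [268.14199787 260.79218655] TCP [268.03322242 266.05227587]
```

View pics/z6.png

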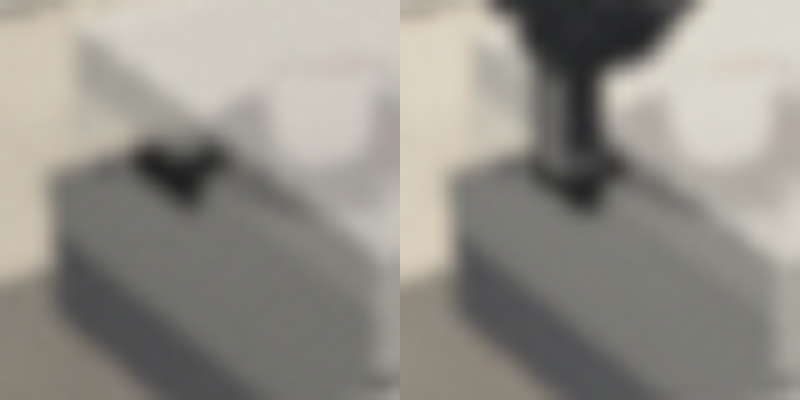

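```bash
python3 - <<'E'
import cv2,numpy as np
for n in('w4','w5'):
    g=cv2.imread(f'pics/{n}.png',0)
    print(n)
    for r in range(234,292,3): print(r,' '.join(f'{v:3d}' for v in cv2.blur(g,(3,3))[r,228:314:4]))
E
```

```text
w4
234  69  70  70  70  70  70  69  70  70  69  71  69  69  70  70  69  70  71  69  70  71  70
237  69  68  68  71  70  68  68  69  69  69  70  70  70  69  70  69  68  67  70  69  69  68
240  75  73  74  72  73  73  72  72  72  72  72  70  72  73  72  74  73  74  73  74  74  74
243  99  99  99  98  99  99 100 101 100 100 101 100 100 101  99  99 100 101  99  99  98 100
246  96  95  96  93  50  51  50  51  51  51  54  52  52  55  51  54  51  51  83  97  96  95
249  94  94  93  68  18  18  19  17  16  20  14  18  14  17  20  17  17  21  47  96  95  96
252  96  95  95  57  22  22  20  19  20  20  19  22  20  17  22  21  16  22  39  96  95  94
255  95  96  98  55  22  24  23  21  25  21  19  21  24  24  22  22  20  23  34  99  98  98
258  97  96  95  51  28  27  27  24  27  22  22  27  24  26  25  25  26  24  32  97  96  96
261  97  96  96  52  30  31  28  29  29  28  27  30  28  26  25  27  24  26  32  97  96  96
264  96  96  96  57  33  33  31  30  31  34  31  32  28  26  30  29  28  26  35  96  97  97
267  96  97  96  59  34  37  33  33  34  34  33  31  31  30  29  32  32  28  40  97  
[... 1885 characters left out ...]
  71  71  47  22  52  71  72  52  28  28  29  93 106 106
273 103 102 103  69  26  23  22  60  72  71  46  21  51  70  70  53  27  26  25  74 105 104
276 103 103 104  53  27  29  28  66  71  72  45  22  49  71  70  60  25  26  28  60 104 104
279 101 101 101  34  23  23  25  67  71  71  43  24  45  71  71  65  23  24  25  40 104 102
282  94  94  96  17  21  23  23  71  73  72  43  23  47  71  71  68  20  25  24  27  96  95
285  94  95  98  24  25  24  22  68  76  74  42  25  47  75  77  69  26  24  24  22  97  94
288  95  94  81  25  23  26  23  24  50  98  54  31  62  95  40  22  22  24  24  23  88  95
291  96  93  27  25  23  23  22  20  26  41  58  29  67  33  25  24  20  22  25  23  30  93
```

The fingers shut just above the bar, since the tips really stand about 20 mm higher than assumed. I'm opening, lowering by 22 mm and closing again.

>>> {"name": "arm_command", "arguments": {
  "moves": [
    [0.3, [0, 0, 0], 0],
    [0.3, [0, 0, 0], 0],
    [0.3, [0, 0, 0], 0],
    [0.3, [0, 0, 0], 0],
    [0.3, [0, 0, 0], 0],
    [0.3, [0, 0, 0], 0],
    [0.3, [0, 0, 0.05], 0],
    [0.3, [0, 0, 0.1], 0],
    [0.3, [0, 0, 0.15], 0],
    [0.3, [0, 0, 0.15], 0],
    [0.3, [0, 0, 0.15], 0]
  ]
}}

```text
time: 7.87
tool_pos: [0.4302, -0.0565, 0.0897]
tool_rot: [-0.001, -0.145, 0.989, 0.001]
contact_force: [-0.3, 0.1, 0.5]
gripper_width: 0.65
grasp_force: 0.0
```

>>> {"name": "arm_command", "arguments": {
  "moves": [
    [-1, [0, 0, 0], 0],
    [-1, [0, 0, 0], 0],
    [-1, [0, 0, 0], 0],
    [-1, [0, 0, 0], 0],
    [-1, [0, 0, 0], 0],
    [-1, [0, 0, 0], 0],
    [-1, [0, 0, 0], 0]
  ]
}}

```text
time: 8.45
tool_pos: [0.4314, -0.0575, 0.0914]
tool_rot: [0.0, -0.145, 0.989, -0.001]
contact_force: [1.0, -5.6, 1.4]
gripper_width: 0.332
grasp_force: 59.3
```

Gripped (opening 0.33, 59 N). Swinging the guard slowly along the arc.

>>> {"name": "arm_command", "arguments": {
  "moves": [
    [-1, [-0.01, 0, -0.05], 0],
    [-1, [-0.03, 0, -0.1], 0],
    [-1, [-0.05, 0, -0.16], 0],
    [-1, [-0.07, 0, -0.21], 0],
    [-1, [-0.1, 0, -0.26], 0],
    [-1, [-0.12, 0, -0.3], 0],
    [-1, [-0.15, 0, -0.35], 0],
    [-1, [-0.18, 0, -0.4], 0]
  ]
}}

```text
time: 9.12
tool_pos: [0.4576, -0.0497, 0.1498]
tool_rot: [0.001, -0.145, 0.989, -0.001]
contact_force: [9.4, -6.1, -10.5]
gripper_width: 0.333
grasp_force: 59.8
```

>>> {"name": "arm_command", "arguments": {
  "moves": [
    [-1, [-0.04, 0, -0.03], 0],
    [-1, [-0.085, 0, -0.07], 0],
    [-1, [-0.117, 0, -0.107], 0],
    [-1, [-0.155, 0, -0.145], 0],
    [-1, [-0.195, 0, -0.187], 0],
    [-1, [-0.233, 0, -0.226], 0]
  ]
}}

```text
time: 9.62
tool_pos: [0.4898, -0.0401, 0.1834]
tool_rot: [-0.001, -0.145, 0.989, -0.001]
contact_force: [5.5, -7.5, -9.7]
gripper_width: 0.336
grasp_force: 59.8
```

>>> {"name": "arm_command", "arguments": {
  "moves": [
    [-1, [-0.06, 0, -0.016], 0],
    [-1, [-0.1, 0, -0.043], 0],
    [-1, [-0.15, 0, -0.072], 0],
    [-1, [-0.187, 0, -0.1], 0],
    [-1, [-0.235, 0, -0.129], 0],
    [-1, [-0.284, 0, -0.148], 0],
    [-1, [-0.332, 0, -0.167], 0],
    [-1, [-0.38, 0, -0.186], 0]
  ]
}}

```text
time: 10.28
tool_pos: [0.5437, -0.0241, 0.2129]
tool_rot: [-0.003, -0.145, 0.989, -0.001]
contact_force: [-4.3, -7.0, 2.3]
gripper_width: 0.331
grasp_force: 65.8
```

>>> {"name": "arm_command", "arguments": {
  "moves": [
    [-1, [-0.055, 0, -0.03], 0],
    [-1, [-0.1, 0, -0.042], 0],
    [-1, [-0.15, 0, -0.052], 0],
    [-1, [-0.21, 0, -0.062], 0],
    [-1, [-0.26, 0, -0.071], 0],
    [-1, [-0.31, 0, -0.08], 0],
    [-1, [-0.367, 0, -0.08], 0],
    [-1, [-0.417, 0, -0.08], 0],
    [-1, [-0.475, 0, -0.072], 0]
  ]
}}

```text
time: 11.03
tool_pos: [0.6126, -0.0036, 0.2231]
tool_rot: [-0.002, -0.145, 0.989, -0.001]
contact_force: [-1.5, -6.2, 2.1]
gripper_width: 0.332
grasp_force: 58.8
```

>>> {"name": "arm_command", "arguments": {
  "moves": [
    [-1, [-0.05, 0, 0], 0],
    [-1, [-0.11, 0, 0.01], 0],
    [-1, [-0.16, 0, 0.02], 0],
    [-1, [-0.21, 0, 0.03], 0],
    [-1, [-0.265, 0, 0.045], 0],
    [-1, [-0.32, 0, 0.06], 0],
    [-1, [-0.37, 0, 0.08], 0],
    [-1, [-0.42, 0, 0.1], 0],
    [-1, [-0.47, 0, 0.13], 0],
    [-1, [-0.515, 0, 0.155], 0]
  ]
}}

```text
time: 11.87
tool_pos: [0.6879, 0.0188, 0.2011]
tool_rot: [0.0, -0.145, 0.99, -0.001]
contact_force: [-0.1, -5.1, 4.3]
gripper_width: 0.327
grasp_force: 58.7
```

>>> {"name": "arm_command", "arguments": {
  "moves": [
    [-1, [-0.015, 0, 0.01], 0],
    [-1, [-0.03, 0, 0.02], 0],
    [-1, [-0.045, 0, 0.028], 0],
    [-1, [-0.045, 0, 0.028], 0]
  ]
}}

```text
time: 12.2
tool_pos: [0.6947, 0.0208, 0.1971]
tool_rot: [0.001, -0.145, 0.989, -0.001]
contact_force: [3.3, -5.4, 1.6]
gripper_width: 0.324
grasp_force: 58.9
```

>>> {"name": "arm_command", "arguments": {
  "moves": [
    [-1, [-0.02, 0, 0.013], 0],
    [-1, [-0.04, 0, 0.028], 0],
    [-1, [-0.06, 0, 0.042], 0],
    [-1, [-0.06, 0, 0.042], 0]
  ]
}}

```text
time: 12.53
tool_pos: [0.697, 0.0215, 0.1951]
tool_rot: [-0.008, -0.144, 0.989, -0.002]
contact_force: [-30.5, -11.4, 25.7]
gripper_width: 0.324
grasp_force: 57.6
```

>>> {"name": "arm_command", "arguments": {
  "moves": [
    [-1, [-0.025, 0, 0.018], 0],
    [-1, [-0.02, 0, 0.014], 0],
    [0.2, [-0.02, 0, 0.014], 0],
    [0.2, [-0.02, 0, 0.014], 0],
    [0.2, [-0.02, 0, 0.014], 0],
    [0.2, [-0.02, 0, 0.014], 0],
    [0.2, [-0.02, 0, 0.014], 0],
    [0.2, [-0.02, 0, -0.05], 0],
    [0.2, [-0.02, 0, -0.2], 0],
    [0.2, [-0.02, 0, -0.45], 0],
    [0.2, [-0.02, 0, -0.7], 0],
    [0.2, [-0.02, 0, -0.7], 0]
  ]
}}

```text
time: 13.53
tool_pos: [0.7086, 0.0253, 0.3065]
tool_rot: [0.008, -0.145, 0.989, -0.002]
contact_force: [1.0, -1.0, 2.2]
gripper_width: 0.597
grasp_force: 0.0
```

>>> {"name": "arm_command", "arguments": {
  "moves": [
    [0.6, [0.66, 0.14, 0], 0],
    [0.6, [0.66, 0.14, 0], 0],
    [0.6, [0.66, 0.14, 0], 0],
    [0.6, [0.66, 0.14, 0], 0]
  ]
}}

```text
time: 13.87
tool_pos: [0.6018, 0.0172, 0.2954]
tool_rot: [-0.0, -0.145, 0.989, 0.0]
contact_force: [0.9, 0.1, 0.7]
gripper_width: 0.798
grasp_force: 0.0
```

>>> {"name": "arm_command", "arguments": {
  "moves": [
    [0.6, [0.66, 0.14, 0.47], 0],
    [0.6, [0.66, 0.14, 0.47], 0],
    [0.6, [0.66, 0.14, 0.47], 0],
    [0.6, [0.66, 0.14, 0.47], 0],
    [0.6, [0.66, 0.14, 0.47], 0],
    [0.6, [0.66, 0.14, 0.47], 0],
    [0.6, [0.66, 0.14, 0.47], 0]
  ]
}}

```text
time: 14.45
tool_pos: [0.506, 0.0086, 0.2273]
tool_rot: [0.003, -0.145, 0.989, -0.001]
contact_force: [0.4, 1.0, 0.8]
gripper_width: 0.798
grasp_force: 0.0
```

```bash
python3 - <<'E'
from h import *
import pickle
p=grab('wrist','w6.png');pickle.dump(p,open('w6.pkl','wb'));s=manip.state();print(s['time'],s['tool_pos'],s['tool_rot'])
grab('side','s6.png');grab('top','t6.png')
for k in ['dial_grip','shackle_grip','guard']:
    print(k,[(np.round(q['extent']).tolist(),round(q['confidence'],2)) for q in manip.search_frame(p,k)[:2]])
cv2.imwrite('pics/w6z.png',cv2.resize(cv2.imread('pics/w6.png')[150:350,160:400],None,fx=3,fy=3,interpolation=2))
E
```

```text
14.5 [0.5061087  0.00859616 0.22741467] [ 2.52780191e-03 -1.44914497e-01  9.89440711e-01 -6.91408763e-04]
dial_grip [([227.0, 147.0, 315.0, 236.0], 0.73), ([115.0, 264.0, 330.0, 404.0], 0.47)]
shackle_grip [([170.0, 185.0, 227.0, 203.0], 0.78)]
guard [([223.0, 146.0, 315.0, 235.0], 0.68), ([110.0, 266.0, 329.0, 409.0], 0.58)]
```

View pics/w6z.png

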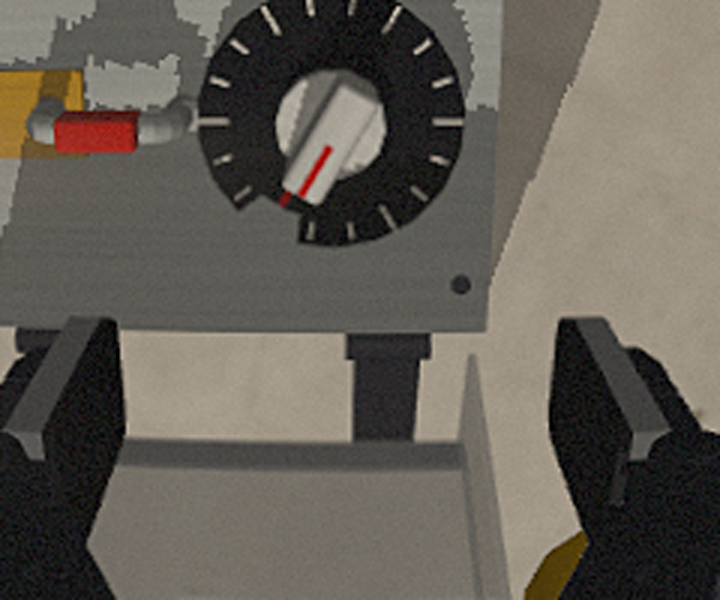

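The guard stands open. The knob top is at (332,145), the skirt centre at (331,122) and the grip top at (96,135). The bar points about 60° off the shackle, which makes three clicks.

```bash
python3 - <<'E'
from h import *
import pickle
p=pickle.load(open('w6.pkl','rb'));o=-np.array(p['R']).T@np.array(p['t']);print('cam',o)
Q=lambda u,v:np.array([160+u/3,150+v/3])
for dz in (0,-.01,-.02): print(dz,[atz(p,*Q(*q),z+dz,True).round(4) for q,z in [((332,145),.103),((331,122),.073),((96,135),.0925)]])
r=lambda u,v:ray(p,*Q(u,v),True)[1]
# skirt diameter 84mm between pixels
a,b=r(199,122),r(465,122);print('range from skirt', .084/np.linalg.norm(a-b)*np.linalg.norm(a+b)/2, 'cam-z over', (.084/np.linalg.norm(a-b))*abs(a[2]))
t=pickle.load(open('w6.pkl','rb'))
pt=manip.grab_frame('top');ps=manip.grab_frame('side')
for n in('shackle_grip','dial_grip'):
  for nm,pp in(('top',pt),('side',ps)):
    print(n,nm,[(np.round(q['extent'],1).tolist(),round(q['confidence'],2)) for q in manip.search_frame(pp,n)[:2]])
for nm,pp in(('top',pt),('side',ps)):
    f=pp['frame'].astype(int);m=(f[:,:,0]-f[:,:,1]>60).astype(np.uint8)
    n,l,st,c=cv2.connectedComponentsWithStats(m)
    e=proj(pp,[.526,-.06,.0885]);print(nm,e,[(st[i].tolist(),c[i].round(1).tolist()) for i in range(1,n) if st[i][4]>3 and np.hypot(*(c[i]-e))<15])
E
```

```text
cam [ 0.43515575 -0.01061117  0.37125207]
0 [array([0.5048, 0.0091, 0.103 ]), array([0.5055, 0.0088, 0.073 ]), array([ 0.5248, -0.0592,  0.0925])]
-0.01 [array([0.5074, 0.0098, 0.093 ]), array([0.5078, 0.0095, 0.063 ]), array([ 0.528 , -0.0609,  0.0825])]
-0.02 [array([0.51  , 0.0106, 0.083 ]), array([0.5102, 0.0101, 0.053 ]), array([ 0.5312, -0.0627,  0.0725])]
range from skirt 0.30631400418903826 cam-z over 0.29739751613353715
shackle_grip top []
shackle_grip side []
dial_grip top [([235.1, 201.9, 254.4, 214.4], 0.72)]
dial_grip side [([265.6, 192.1, 286.8, 209.1], 0.72)]
top [269.76062612 194.95397573] [([268, 193, 7, 4, 21], [271.3, 194.7])]
side [288.28951876 203.46293797] [([286, 201, 6, 6, 25], [288.6, 203.3])]
```

>>> {"name": "arm_command", "arguments": {
  "moves": [
    [0, [0.012, -0.008, 0.1], 0.083],
    [0, [0.012, -0.008, 0.2], 0.083],
    [0, [0.012, -0.008, 0.3], 0.083],
    [0, [0.012, -0.008, 0.4], 0.083],
    [0, [0.012, -0.008, 0.5], 0.083],
    [0, [0.012, -0.008, 0.6], 0.083],
    [0, [0.012, -0.008, 0.7], 0.083],
    [0, [0.012, -0.008, 0.8], 0.083],
    [0, [0.012, -0.008, 0.87], 0.083],
    [0, [0.012, -0.008, 0.92], 0.083],
    [0, [0.012, -0.008, 0.95], 0.083],
    [0, [0.012, -0.008, 0.95], 0.083]
  ]
}}

```text
time: 16.05
tool_pos: [0.5016, 0.0072, 0.0809]
tool_rot: [-0.001, 0.115, 0.993, 0.0]
contact_force: [-0.7, -0.1, 0.1]
gripper_width: 0.502
grasp_force: 0.0
```

>>> {"name": "arm_command", "arguments": {
  "moves": [
    [-1, [0, 0, 0], 0],
    [-1, [0, 0, 0], 0],
    [-1, [0, 0, 0], 0],
    [-1, [0, 0, 0], 0],
    [-1, [0, 0, 0], 0],
    [-1, [0, 0, 0], 0],
    [-1, [0, 0, 0], 0]
  ]
}}

```text
time: 16.63
tool_pos: [0.5028, 0.0069, 0.083]
tool_rot: [0.001, 0.115, 0.993, -0.0]
contact_force: [-2.1, 0.4, 6.7]
gripper_width: 0.136
grasp_force: 60.9
```

>>> {"name": "arm_command", "arguments": {
  "moves": [
    [-1, [0.001, 0, -0.005], 0.011],
    [-1, [0.002, 0.001, -0.01], 0.022],
    [-1, [0.003, 0.001, -0.01], 0.033],
    [-1, [0.003, 0.002, -0.01], 0.044],
    [-1, [0.004, 0.002, -0.01], 0.056],
    [-1, [0.005, 0.003, -0.01], 0.067],
    [-1, [0.006, 0.003, -0.01], 0.078],
    [-1, [0.007, 0.004, -0.01], 0.089],
    [-1, [0.008, 0.004, -0.01], 0.1],
    [-1, [0.009, 0.005, -0.01], 0.111],
    [-1, [0.01, 0.005, -0.01], 0.122],
    [-1, [0.01, 0.006, -0.01], 0.133],
    [-1, [0.011, 0.006, -0.01], 0.144],
    [-1, [0.012, 0.007, -0.01], 0.156],
    [-1, [0.013, 0.007, -0.01], 0.167],
    [-1, [0.013, 0.007, -0.01], 0.167],
    [-1, [0.013, 0.007, -0.01], 0.167]
  ]
}}

```text
time: 18.05
tool_pos: [0.5046, 0.009, 0.0831]
tool_rot: [0.005, 0.597, 0.802, 0.004]
contact_force: [18.3, 1.6, -13.7]
gripper_width: 0.133
grasp_force: 58.6
```

>>> {"name": "arm_command", "arguments": {
  "moves": [
    [-0.1, [0, 0, 0], 0],
    [-0.1, [0, 0, 0], 0],
    [-0.1, [0, 0, 0], 0],
    [-0.1, [0, 0, 0], 0],
    [-0.1, [0, 0, 0], 0],
    [-0.1, [0, 0, -0.1], 0],
    [-0.1, [0, 0, -0.3], 0],
    [-0.1, [0, 0, -0.55], 0],
    [-0.1, [0, 0, -0.9], 0],
    [-0.1, [0, 0, -0.9], 0],
    [-0.1, [0, 0, -0.9], 0],
    [-0.1, [0, 0, -0.9], 0],
    [-0.1, [0, 0, -0.9], 0]
  ]
}}

```text
time: 19.13
tool_pos: [0.4995, 0.0087, 0.2164]
tool_rot: [-0.001, 0.597, 0.802, -0.001]
contact_force: [0.6, 0.2, -0.2]
gripper_width: 0.448
grasp_force: 0.0
```

```bash
python3 - <<'E'
from h import *
import pickle
p=grab('wrist','w7.png');pickle.dump(p,open('w7.pkl','wb'));s=manip.state();print(s['time'],s['tool_pos'],s['tool_rot'],s['contact_force'])
X=s['tool_pos'];print('TCP proj',proj(p,X,1))
for n,q in [('knob',[.505,.009,.103]),('gripTop',[.526,-.06,.0925])]: print(n,proj(p,q,1))
f=p['frame'].astype(int);m=((f[:,:,0]-f[:,:,1]>50)&(f[:,:,0]-f[:,:,2]>50)).astype(np.uint8)
n,l,st,c=cv2.connectedComponentsWithStats(m)
print([(st[i].tolist(),c[i].round(1).tolist()) for i in range(1,n) if st[i][4]>12])
cv2.imwrite('pics/w7z.png',cv2.resize(cv2.imread('pics/w7.png')[130:330,140:400],None,fx=3,fy=3,interpolation=2))
E
```

```text
19.1833 [0.49920285 0.00876994 0.21586402] [-0.00169475  0.59724384  0.80205738 -0.00094031] [-0.49714756 -0.06049503 -0.25082315]
TCP proj [271.82152867 268.07973207]
knob [279.06933119 207.27661511]
gripTop [278.57491314 278.2548919 ]
[([514, 0, 46, 140, 3659], [537.5, 57.4]), ([545, 43, 9, 10, 30], [548.8, 47.8]), ([276, 209, 4, 24, 75], [277.9, 220.9]), ([272, 263, 12, 27, 291], [277.8, 276.8]), ([552, 348, 8, 13, 26], [556.1, 354.5]), ([374, 358, 9, 9, 57], [377.9, 362.4]), ([388, 371, 7, 8, 37], [390.7, 375.0]), ([385, 382, 5, 4, 13], [386.9, 383.7]), ([398, 384, 8, 5, 30], [401.9, 386.0])]
```

View pics/w7z.png

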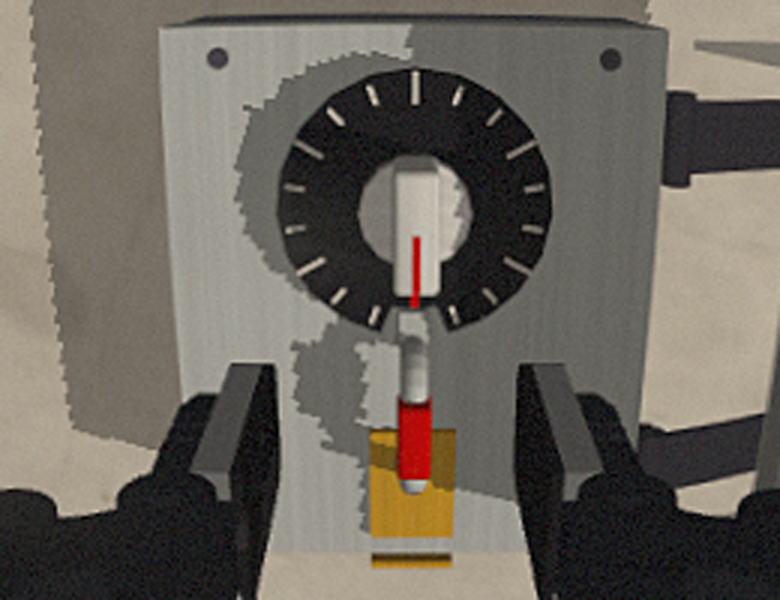

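The red line and the gate now point straight at the shackle, so the dial is at 0, and the grip block is at (278,277) in the full frame. Next is the grip.

```bash
python3 - <<'E'
from h import *
p=manip.grab_frame('wrist');s=manip.state();X=s['tool_pos'];print(X,s['tool_rot'])
f=p['frame'].astype(int);m=((f[:,:,0]-f[:,:,1]>50)).astype(np.uint8)[240:300,250:300]
ys,xs=np.nonzero(m);print(xs.min()+250,xs.max()+250,ys.min()+240,ys.max()+240,xs.mean()+250,ys.mean()+240)
w,x,y,z=s['tool_rot'];a=np.array([x,y])/np.hypot(x,y)
tx=np.array([2*a[0]**2-1,2*a[0]*a[1]]);ty=np.array([2*a[0]*a[1],2*a[1]**2-1])
for row in (ys.mean()+240,):
    G=atz(p,xs.mean()+250.5,row,.0915,True);d=(G-X)[:2];print(G,'shift units',d@tx/.15,d@ty/.15)
E
```

```text
[0.49917489 0.00875521 0.21575282] [-0.00182191  0.59726382  0.80204213 -0.00101625]
264 291 264 299 278.33223684210526 277.60855263157896
[ 0.52568441 -0.05941274  0.0915    ] shift units -0.4860376551936707 0.03909608862691233
```

>>> {"name": "arm_command", "arguments": {
  "moves": [
    [-0.1, [-0.25, 0.039, 0.1], 0],
    [-0.1, [-0.486, 0.039, 0.25], 0],
    [-0.1, [-0.486, 0.039, 0.4], 0],
    [-0.1, [-0.486, 0.039, 0.55], 0],
    [-0.1, [-0.486, 0.039, 0.65], 0],
    [-0.1, [-0.486, 0.039, 0.75], 0],
    [-0.1, [-0.486, 0.039, 0.82], 0],
    [-0.1, [-0.486, 0.039, 0.87], 0],
    [-0.1, [-0.486, 0.039, 0.9], 0],
    [-0.1, [-0.486, 0.039, 0.9], 0],
    [-0.1, [-0.486, 0.039, 0.9], 0]
  ]
}}

```text
time: 20.15
tool_pos: [0.5272, -0.0595, 0.0836]
tool_rot: [0.0, 0.597, 0.802, 0.0]
contact_force: [0.3, 0.1, -0.8]
gripper_width: 0.45
grasp_force: 0.0
```

>>> {"name": "arm_command", "arguments": {
  "moves": [
    [-1, [0, 0, 0], 0],
    [-1, [0, 0, 0], 0],
    [-1, [0, 0, 0], 0],
    [-1, [0, 0, 0], 0],
    [-1, [0, 0, 0], 0],
    [-1, [0, 0, 0], 0],
    [-1, [0, 0, 0], 0]
  ]
}}

```text
time: 20.73
tool_pos: [0.5276, -0.0597, 0.0844]
tool_rot: [0.001, 0.597, 0.802, 0.0]
contact_force: [-1.1, 1.4, 6.3]
gripper_width: 0.1
grasp_force: 60.8
```

Gripped. Lifting slowly.

>>> {"name": "arm_command", "arguments": {
  "moves": [
    [-1, [0, 0, -0.02], 0],
    [-1, [0, 0, -0.04], 0],
    [-1, [0, 0, -0.07], 0],
    [-1, [0, 0, -0.1], 0],
    [-1, [0, 0, -0.13], 0],
    [-1, [0, 0, -0.16], 0]
  ]
}}

```text
time: 21.23
tool_pos: [0.5269, -0.0595, 0.1076]
tool_rot: [-0.0, 0.597, 0.802, -0.0]
contact_force: [0.6, 0.4, -1.8]
gripper_width: 0.108
grasp_force: 60.0
```

Free (force is only about its weight). Raising it well clear.

>>> {"name": "arm_command", "arguments": {
  "moves": [
    [-1, [0, 0, -0.05], 0],
    [-1, [0, 0, -0.1], 0],
    [-1, [0, 0, -0.2], 0],
    [-1, [0, 0, -0.3], 0],
    [-1, [0, 0, -0.4], 0],
    [-1, [0, 0, -0.5], 0],
    [-1, [0, 0, -0.6], 0],
    [-1, [0, 0, -0.7], 0],
    [-1, [0, 0, -0.78], 0],
    [-1, [0, 0, -0.84], 0],
    [-1, [0, 0, -0.84], 0],
    [-1, [0, 0, -0.84], 0],
    [-1, [0, 0, -0.84], 0]
  ]
}}

```text
time: 22.32
tool_pos: [0.5264, -0.0594, 0.2322]
tool_rot: [-0.001, 0.597, 0.802, -0.0]
contact_force: [0.4, -0.6, -1.5]
gripper_width: 0.1
grasp_force: 60.0
```

```bash
python3 - <<'E'
from h import *
for nm in('top','side','wrist'):
    p=grab(nm,nm+'8.png')
    for k in ['shackle','dial','guard','safe']: print(nm,k,[(np.round(q['extent']).tolist(),round(q['confidence'],2)) for q in manip.search_frame(p,k)[:2]])
    X=np.array([.5265,-.0595,.2])
    f=p['frame'].astype(int);m=((f[:,:,0]-f[:,:,1]>50)&(f[:,:,0]-f[:,:,2]>50)).astype(np.uint8)
    n,l,st,c=cv2.connectedComponentsWithStats(m);e=proj(p,[.5265,-.0595,.235],nm=='wrist')
    print(nm,e,[(st[i].tolist(),c[i].round(1).tolist()) for i in range(1,n) if st[i][4]>3 and np.hypot(*(c[i]-e))<70])
s=manip.state();print(s['time'],s['tool_pos'],s['tool_rot'],s['contact_force'],s['gripper_width'],s['grasp_force'])
E
```

```text
top shackle [([217.0, 131.0, 294.0, 220.0], 0.38)]
top dial [([126.0, 167.0, 152.0, 183.0], 0.66), ([237.0, 189.0, 262.0, 211.0], 0.61)]
top guard [([216.0, 129.0, 279.0, 179.0], 0.74)]
top safe [([216.0, 132.0, 294.0, 220.0], 0.62)]
top [270.23703286 188.76420365] [([258, 112, 18, 20, 278], [266.3, 121.2]), ([304, 137, 4, 4, 12], [305.5, 138.5]), ([299, 141, 4, 4, 15], [300.4, 142.6]), ([294, 145, 8, 5, 29], [297.5, 147.0]), ([256, 199, 2, 2, 4], [256.5, 199.5]), ([239, 201, 2, 3, 4], [239.8, 202.0]), ([249, 215, 17, 10, 72], [256.3, 219.3])]
side shackle [([284.0, 166.0, 290.0, 170.0], 0.41)]
side dial [([266.0, 189.0, 287.0, 210.0], 0.79)]
side guard []
side safe [([253.0, 151.0, 340.0, 238.0], 0.92), ([289.0, 149.0, 342.0, 212.0], 0.28)]
side [289.29495033 164.61650232] [([298, 103, 5, 4, 9], [300.1, 104.7]), ([258, 128, 2, 2, 4], [258.5, 128.5]), ([306, 137, 22, 19, 240], [317.6, 145.5]), ([266, 147, 17, 15, 129], [272.5, 154.5]), ([342, 148, 11, 16, 142], [346.8, 155.0]), ([355, 154, 3, 20, 45], [356.0, 163.5]), ([290, 164, 4, 4, 10], [291.5, 165.2]), ([221, 184, 11, 6, 43], [226.1, 186.7]), ([335, 199, 5, 3, 8], [337.1, 199.9])]
wrist shackle []
wrist dial [([353.0, 44.0, 550.0, 320.0], 0.28)]
wrist guard [([351.0, 54.0, 546.0, 320.0], 0.57), ([190.0, 51.0, 545.0, 321.0], 0.31)]
wrist safe [([187.0, 52.0, 549.0, 321.0], 0.77), ([259.0, 338.0, 267.0, 355.0], 0.16)]
wrist [271.59513675 270.27484047] [([284, 228, 1, 4, 4], [284.0, 229.5]), ([257, 239, 5, 2, 7], [259.0, 239.7]), ([261, 246, 22, 53, 947], [271.8, 273.0])]
23.0667 [ 0.52693565 -0.0595478   0.23330935] [4.44124568e-05 5.97226335e-01 8.02072754e-01 2.30509213e-05] [ 0.68237692 -0.26804239 -1.20479861] 0.10074792695100745 59.9895276222378
```

```bash
python3 -c "
from plant import manip
print(manip.job_done())"
```

```text
the job is handed in; nothing more can be done
None
```

I opened the guard to its stop, turned the dial three clicks clockwise to open, and handed the job in at about 23 s with the shackle held in the gripper, its legs about 13 cm above the deck; the verdict was not shown.

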